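# Flush the packing plates and hold the hidden bolt head

## Robot

A 7-joint arm with a two-finger parallel gripper is mounted at the origin on the work surface. World frame = base frame: x ahead of the robot, y to its left, z up, the work surface at z = 0. Lengths are in mm, angles in rad, forces in N, time in s.
With the tool pointing down it reaches from about 400 to 850 mm from the base axis. Payload 10.4 kg.
Tool frame: the origin (TCP) lies at the very end of the fingers, on their centre line; the grasp point (between the pads) lies 19 mm behind it; z points along the fingers, y is the line along which they close (so a half turn about z gives the same grasp; the last joint's range is limited). The gripper opens to 85 mm and grips with 20 to 120 N. Pads are 22 mm wide; open, the fingers measure 114 mm over their backs; the gripper's body (76 mm by 85 mm) begins 54 mm behind the grasp point. The pads swing forward as they close: fully open they stand 13 mm farther back than shut.
Start: joints at [-1.347, 0.332, -0.065, 1.46, 0.022, 1.35, -0.088], TCP at [152.674, 606.087, 231.338] pointing down, gripper open.
Joint ranges: [-2.6, 2.6], [-0.5, 2.12], [-1.47, 1.34], [0.16, 2.42], [-1.27, 4.41], [0.06, 2.06], [-2.6, 2.6]. Speed limits (rad/s): [2.22, 2.22, 2.79, 2.79, 3.14, 3.14, 3.14].

## Interface

Orientations are given as a unit quaternion [x, y, z, w].
In Python, from bench import manip gives the robot as it stands.
- The arm moves only by the tool servo_tool, never from a script. Its arguments are lists of equal length, an entry for each row: "grip": the opening, from 0 (shut) to 1 (fully open); "xyz": the shift along the tool's x, y, z in units of 30 mm (1.0 is 30 mm), a list of three; "delta_rot": the turn, a rotation vector about the tool's x, y, z in degrees, a list of three. A call has 1 to 20 rows; each row is the pose to reach, as a shift and turn from the pose commanded when the call began, along the tool's axes at that moment; what a row does not reach only later rows make up. A row lasts 1/12 s, in which the tool goes at most 41.7 mm and 7.16 degrees, less where a joint would pass 70% of its speed; a pose out of reach is approached as far as the arm can. A call with a gripper value outside its range is refused whole. The fingers move at their own pace and stop on an object; "grip_force" is the grip in N (left out, the last holds). Time passes only in rows, so rows that repeat a pose let the fingers close. It gives the time, the measured TCP pose, the force, the opening and the grip force at its end, in the units of the state.
- manip.state(): the state, without advancing time (a new reading comes with each control period).
- manip.grab_frame(name): name is "scene" or "top" or "wrist"; returns a dict with "frame" (384x512x3 uint8, red, green, blue), "depth" (384x512 float32, mm along the optical axis (not along the pixel's ray), 0 where there is no reading), "fx", "fy", "cx", "cy" (pixels), "pose" (4x4, takes a point from camera to world coordinates); the wrist camera has in their place "hand_eye" (4x4, takes a point from camera to tool coordinates, whose origin is the TCP and whose axes are the flange's). Camera axes: x right, y up, looking along -z (the intrinsics and any distortion apply to the point x, -y, -z); pixel columns grow to the right and rows downward; lengths in mm; the calibration is good to about 2 mm. A picture is of the moment at which its call begins: read the wrist's pose just before it.
- manip.sign_off(): hands the job in; it is judged then, once.
The state is a dict: "t": time; "joints": joint angles; "qvel": joint speeds; "joint_torque": joint torques, N m; "ee_pos": TCP position; "tool_rot": TCP orientation; "contact_force": force on the tool from outside, world axes, zero at the start; "wrist_torque": the same for the moment, N m; "gripper_width": opening from 0.0 (shut) to 1.0 (fully open); "gripper_force": force on a finger pad.
Only numpy, scipy, OpenCV 4.12 (cv2) and the standard library are available. Lean on these libraries where they do the work, as an engineer would, in place of code of your own. Each camera call takes 0.05 s, during which the arm holds its last target. There are 200 camera calls.

## Task

On the desk-screen bracket the slow nut driver is turning the nut, but the bolt turns round with it. Tap the three thin packing plates down until all their top edges are flush with the top of the bracket, then reach down into the narrow gap behind that wall, grip the hidden hexagonal bolt head between the fingers and hold it so that it stops turning. Finish while still firmly holding the bolt head, and leave the loose things on the desk where they are.

Things in the scene. Friction and masses are not known exactly. Their poses are not given: they have to be found in the camera images.
- bracket: Fixed aluminium bracket, its yaw varies. Origin: on the desk under its middle; z up, x away from the nut driver, y along the walls. Walls 120 mm wide along y, tops 100 mm above the desk. Along x: front wall -19 to +8 mm (metal, plate slot from -13 to +2, metal), open gap +8 to +52, rear wall +52 to +58. Base 140 mm wide, 8 mm thick.
- gap (a point): Centre of the gap's mouth, level with the walls' tops, 100 mm above the desk, at x = +30 mm, y = 0 of the bracket (same axes). The gap is 44 mm wide along x, open above and at both y ends; its floor is 92 mm below.
- nut_driver (a point): Centre of the top of the grey nut driver on the robot's side of the front wall, 95 mm above the desk, at x = -109.5 mm of the bracket. Fixed to the bracket; it fills x from -19 to -148 mm and is 46 mm wide.
- plate_front (a joint): One of three thin steel packing plates upright in the slot of the bracket's front wall, 4.8 mm thick, 69 mm wide along y, the one nearest the nut driver, centred at x = -10.5 mm of the bracket. Value: how far its top edge stands proud of the bracket's top, m; 0 is flush and its lower stop, 0.02 the most. Pushed on its top edge with about 2.5 N it slides straight down, and stays where left.
- plate_middle (a joint): One of three thin steel packing plates upright in the slot of the bracket's front wall, 4.8 mm thick, 69 mm wide along y, the middle one, centred at x = -5.5 mm of the bracket. Value: how far its top edge stands proud of the bracket's top, m; 0 is flush and its lower stop, 0.02 the most. Pushed on its top edge with about 2.5 N it slides straight down, and stays where left.
- plate_rear (a joint): One of three thin steel packing plates upright in the slot of the bracket's front wall, 4.8 mm thick, 69 mm wide along y, the one nearest the gap, centred at x = -0.5 mm of the bracket. Value: how far its top edge stands proud of the bracket's top, m; 0 is flush and its lower stop, 0.02 the most. Pushed on its top edge with about 2.5 N it slides straight down, and stays where left.
- plate_middle_edge (a point): Centre of the middle plate's top edge: at x = -5.5 mm, y = 0 of the bracket, 100 mm above the desk when the plate is flush, higher by the plate's joint value. Its axes are the bracket's.
- bolt_head (a point): Hexagonal steel bolt head in the gap, 24 mm across flats, 27.7 across corners, 18 mm long. Origin: its centre, at x = +30 mm, y = 0 of the bracket (mid-gap), 72 mm above the desk, 28 mm below the walls' tops. Its x is the bolt's axis, level, along the bracket's x. Nothing stands beside it along y: fingers reaching down can straddle it along the bracket's y.
- bolt (a joint): Turn of the bolt about the bracket's x, rad. At 0 and every 1.047 rad two flats stand upright, facing the bracket's +y and -y. The driver turns it at 0.05 to 0.06 rad/s (0.12 N m) unless held; it resists like a damper, 2 N m per rad/s. A squeeze along the bracket's y holds it at any angle, perhaps creeping first to the nearest flats for a few seconds.
- spanner: Loose steel spanner, 150 mm long, lying on the desk beside the bracket; origin under its middle. To be left alone.
- spare_bolt: Loose spare bolt standing on its hexagonal head on the desk behind the bracket: head 24 mm across, shank 16 mm thick, 57 mm high; origin under its centre. To be left alone.
- tape: Loose roll of clear tape lying flat, 68 mm across, 18 mm high, beside the bracket; origin under its centre. To be left alone.
- mouse: Loose black computer mouse, 100 x 58 x 32 mm; origin under its centre. To be left alone.
- mug: Loose white mug, 80 mm across, 90 mm high; origin under its centre. To be left alone.
- sanitiser: Loose clear bottle of hand sanitiser, 60 mm across, 150 mm high; origin under its centre. To be left alone.
- stapler: Loose stapler, 130 x 34 x 48 mm; origin under its centre. To be left alone.

How it is judged:
By the outcome, as a careful person would: the job done as asked, in the order asked, and still so for the second after the job is handed in, while the arm keeps its last pose, push and grip.
It also fails if it takes over 38 s, if anything falls off the work surface, if the arm or the gripper's body presses on something with over 40 N, if the wrist force passes 120 N, or if a joint passes its speed limit or range.

## Working session

There is one attempt and no reset: what is moved stays moved. The work goes in short steps, Python scripts to look and compute and a tool call to move; the robot and the scene stay as the last step left them, time stands still between calls to the robot, and variables do not carry over. Pictures are saved under pics/ and viewed, at most 10 in all, crops included, and the job is handed in when it is done.

Besides the shell and the picture viewer there is one more tool, called after ">>>" as name(argument=value, ...), one argument or row to a line, values as JSON. servo_tool: Moves the arm, as the interface text tells. Its arguments: {"type":"object","properties":{"grip":{"type":"array"},"xyz":{"type":"array"},"delta_rot":{"type":"array"},"grip_force":{"type":"number"}},"required":["grip","xyz","delta_rot"]}

```bash
mkdir -p pics
cat > h.py <<'E'
import numpy as np, cv2
from bench import manip
from scipy.spatial.transform import Rotation as R
def grab(n):
    s=manip.state(); f=manip.grab_frame(n)
    if 'pose' in f: P=np.array(f['pose'])
    else:
        T=np.eye(4);T[:3,:3]=R.from_quat(s['tool_rot']).as_matrix();T[:3,3]=s['ee_pos'];P=T@np.array(f['hand_eye'])
    return f,P
def cloud(f,P):
    d=f['depth'];v,u=np.mgrid[:d.shape[0],:d.shape[1]]
    c=np.stack([(u-f['cx'])/f['fx']*d,-(v-f['cy'])/f['fy']*d,-d],-1)
    w=c@P[:3,:3].T+P[:3,3]; w[d==0]=np.nan
    return w
def save(n,img): cv2.imwrite('pics/'+n,cv2.cvtColor(img,cv2.COLOR_RGB2BGR))
E
python3 - <<'E'
from h import *
s=manip.state();print(s)
for n in('top','scene'):
    f,P=grab(n);save(n+'0.png',f['frame']);w=cloud(f,P);np.save(n+'0.npy',w);print([k for k in f],f['fx'],f['cx'],f['cy'],P.round(2).tolist())
    print(np.isnan(w[...,0]).mean())
E
```

```text
{'t': 0.0, 'joints': array([-1.3466367 ,  0.33285867, -0.06470213,  1.46098717,  0.02158757,
        1.34991591, -0.08848021]), 'qvel': array([-5.97947376e-04,  4.20520152e-04, -6.40715412e-04, -2.32259962e-04,
       -3.65118168e-04, -5.74274035e-04,  4.70354688e-05]), 'joint_torque': array([-7.30122756e-04, -6.25438857e+01,  4.87172522e-02, -3.91606843e+01,
        1.61314703e-02,  9.87664273e-03, -4.09017119e-06]), 'ee_pos': array([152.56792826, 605.67775345, 230.50229858]), 'tool_rot': array([ 1.23046631e-01,  9.92400616e-01, -7.34450953e-04, -6.16292718e-05]), 'contact_force': array([-0.16229174,  0.23147339, -0.17273851]), 'wrist_torque': array([ 0.02419098,  0.00710332, -0.0062362 ]), 'gripper_force': 0.0, 'gripper_width': 1.0025839190903765}
['frame', 'depth', 'fx', 'fy', 'cx', 'cy', 'pose'] 358.9198491650664 259.65807804670106 195.23976414142402 [[0.02, 0.99, -0.1, 510.84], [-1.0, 0.01, -0.04, 25.83], [-0.03, 0.1, 0.99, 954.5], [0.0, 0.0, 0.0, 1.0]]
0.004221598307291667
['frame', 'depth', 'fx', 'fy', 'cx', 'cy', 'pose'] 362.9024025556379 254.42091015964218 192.81582544421917 [[-0.54, -0.68, 0.5, 1076.5], [0.84, -0.42, 0.34, 393.63], [-0.02, 0.6, 0.8, 886.59], [0.0, 0.0, 0.0, 1.0]]
0.004063924153645833
```

View pics/top0.png

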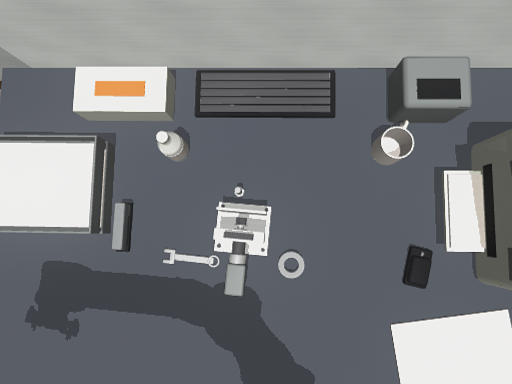

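View pics/scene0.png

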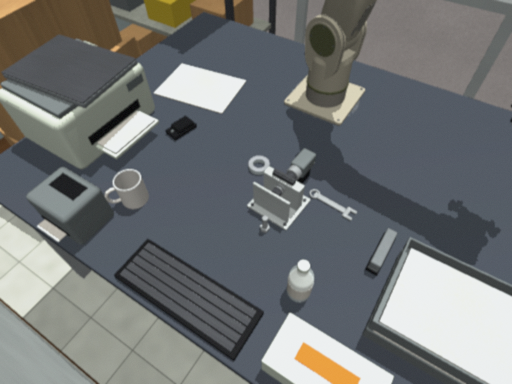

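The top view shows the bracket around (240,228), with the driver below it at (237,270), the spare bolt at (239,190), the tape at (291,264) and the spanner at (190,258). Next I'll fit the bracket from the depth data.

Run:
```python
from h import *
for n in('top','scene'):
    w=np.load(n+'0.npy')
    c=w[228,240] if n=='top' else w[205,280]
    print(n,c)
    m=np.isfinite(w[...,0])&(abs(w[...,0]-470)<130)&(abs(w[...,1]-60)<130)
    for lo,hi in((-5,3),(4,14),(50,63),(80,93),(93,97),(97,103),(103,112),(112,125)):
        k=m&(w[...,2]>lo)&(w[...,2]<hi)
        p=w[k]
        if len(p)>5:print(lo,hi,len(p),p.min(0).round(),p.max(0).round(),cv2.minAreaRect(p[:,:2].astype(np.float32)))
f,P=grab('top');save('topc.png',cv2.resize(f['frame'][180:305,150:310],None,fx=5,fy=4.8,interpolation=cv2.INTER_CUBIC)[:600])
w=np.load('top0.npy');
np.set_printoptions(linewidth=250)
print(w[202:262:2,240,2].round());print(w[202:262:2,240,0].round());print(w[226:250,225:262:2,2].round().astype(int))
```

```text
top [518.3842264  103.97161081  80.38904319]
-5 3 5642 [340. -69.  -5.] [600. 190.   3.] ((469.9810485839844, 60.41429901123047), (259.9571228027344, 259.21527099609375), 0.04943207651376724)
4 14 1692 [346. -63.   4.] [599. 190.  14.] ((472.49957275390625, 63.02271270751953), (253.27560424804688, 252.1686248779297), 89.61355590820312)
50 63 20 [370.  42.  52.] [561. 145.  62.] ((464.5915222167969, 96.70144653320312), (103.37982177734375, 188.5692138671875), 87.96212005615234)
80 93 518 [357.  44.  80.] [561. 157.  93.] ((457.45440673828125, 105.29002380371094), (111.96817016601562, 200.3287353515625), 85.73188018798828)
93 97 474 [361.  55.  93.] [561. 167.  97.] ((465.5167236328125, 120.1898422241211), (104.65666961669922, 205.25083923339844), 74.06065368652344)
97 103 539 [364.  43.  97.] [568. 166. 103.] ((464.4224548339844, 108.91619873046875), (120.04405975341797, 198.53465270996094), 85.62684631347656)
103 112 17 [488.  46. 103.] [565. 163. 112.] ((524.6368408203125, 102.8447265625), (114.84242248535156, 75.0126953125), 82.08617401123047)
112 125 182 [491.  72. 112.] [509. 140
[... 10685 characters left out ...]
                   87                   83                   10
                     7                    6                    7                    9                    5                    6                    9                    8]
 [                  10                    8                    9                    5                   86                   83                   87                   87                   86                   82                    9
                     9                   13                    8                    8                    8                    7                    8                   10]]<stdin>:14: RuntimeWarning: invalid value encountered in cast
```

View pics/topc.png

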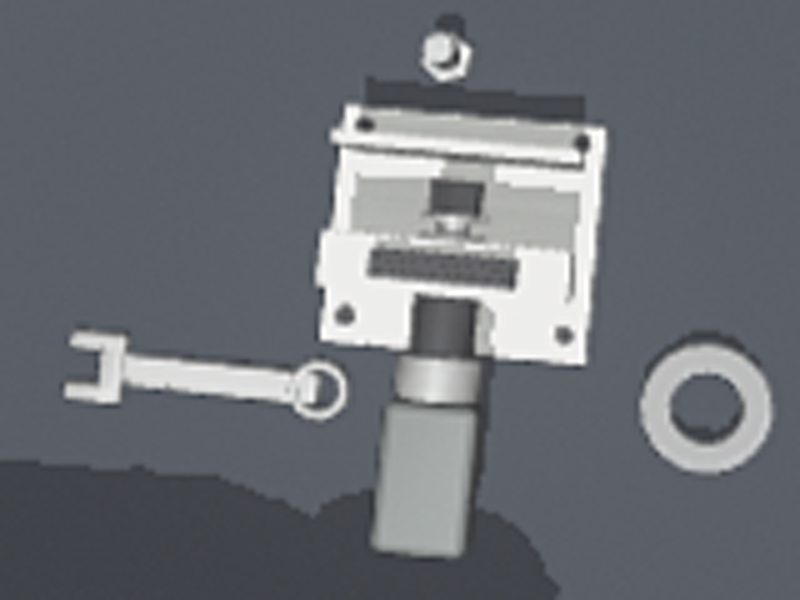

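The plates give a yaw of about -4.3°, the plate centre is at (500.8, 105), and all three tops stand at about 115 mm. Now I'll work out the approach move.

```bash
cat >> h.py <<'E'
def goal(p,yaw):
    # world goal for TCP, tool y along bracket y -> shift units, rotvec deg
    s=manip.state(); A=R.from_quat(s['tool_rot'])
    a=np.radians(yaw); B=R.from_matrix(np.array([[-np.cos(a),-np.sin(a),0],[-np.sin(a),np.cos(a),0],[0,0,-1]]))
    print('t',s['t'],'pos',s['ee_pos'].round(1),'F',s['contact_force'].round(1))
    print('xyz',(A.inv().apply(np.array(p)-s['ee_pos'])/30).round(3),'rot',np.degrees((A.inv()*B).as_rotvec()).round(2))
E
python3 - <<'E'
from h import *
np.set_printoptions(suppress=True)
goal([500.8,105,215],-4.3)
E
```

```text
t 0.15 pos [152.6 605.8 230.7] F [-0.1 -0.4 -0.3]
xyz [-15.332 -13.352   0.539] rot [-0.06 -0.   -9.84]
```

>>> servo_tool(
  grip=[0,0,0,0,0,0,0,0,0,0,0,0,0,0,0,0,0,0,0,0],
  xyz=[
    [-15.33,-13.35,0.54],
    [-15.33,-13.35,0.54],
    [-15.33,-13.35,0.54],
    [-15.33,-13.35,0.54],
    [-15.33,-13.35,0.54],
    [-15.33,-13.35,0.54],
    [-15.33,-13.35,0.54],
    [-15.33,-13.35,0.54],
    [-15.33,-13.35,0.54],
    [-15.33,-13.35,0.54],
    [-15.33,-13.35,0.54],
    [-15.33,-13.35,0.54],
    [-15.33,-13.35,0.54],
    [-15.33,-13.35,0.54],
    [-15.33,-13.35,0.54],
    [-15.33,-13.35,0.54],
    [-15.33,-13.35,0.54],
    [-15.33,-13.35,0.54],
    [-15.33,-13.35,0.54],
    [-15.33,-13.35,0.54],
  ],
  delta_rot=[
    [0,0,-9.84],
    [0,0,-9.84],
    [0,0,-9.84],
    [0,0,-9.84],
    [0,0,-9.84],
    [0,0,-9.84],
    [0,0,-9.84],
    [0,0,-9.84],
    [0,0,-9.84],
    [0,0,-9.84],
    [0,0,-9.84],
    [0,0,-9.84],
    [0,0,-9.84],
    [0,0,-9.84],
    [0,0,-9.84],
    [0,0,-9.84],
    [0,0,-9.84],
    [0,0,-9.84],
    [0,0,-9.84],
    [0,0,-9.84],
  ],
  grip_force=20,
)

```text
t: 1.82
ee_pos: [500.3, 106.7, 215.1]
tool_rot: [0.036, 0.999, 0.0, -0.0]
contact_force: [-0.5, -0.3, -1.3]
gripper_width: 0.002
gripper_force: 0.0
```

Run:
```python
from h import *
np.set_printoptions(suppress=True,linewidth=200)
f,P=grab('wrist');save('w1.png',f['frame']);w=cloud(f,P);np.save('w1.npy',w)
print(f['fx'],f['cx'],f['cy'],P.round(2).tolist())
m=np.isfinite(w[...,0])
for lo,hi in((93,97),(97,104),(104,110),(110,124)):
    p=w[m&(w[...,2]>lo)&(w[...,2]<hi)]
    if len(p)>5:print(lo,hi,len(p),p.min(0).round(),p.max(0).round(),p.mean(0),cv2.minAreaRect(p[:,:2].astype(np.float32)))
```

```text
300.5418543728805 255.26710563558456 193.36254201281017 [[0.07, -0.94, -0.32, 418.26], [1.0, 0.07, 0.02, 113.12], [-0.0, -0.32, 0.95, 357.92], [0.0, 0.0, 0.0, 1.0]]
93 97 5424 [360.  41.  93.] [716. 311.  97.] [408.43281128 114.25853599  94.97161626] ((568.40673828125, 142.9485626220703), (413.1175537109375, 169.51856994628906), 26.413625717163086)
97 104 3011 [370.  41.  97.] [711. 307. 104.] [511.55255874 105.51832175 100.24385881] ((573.79150390625, 141.73277282714844), (396.9457702636719, 165.18067932128906), 27.59147071838379)
104 110 155 [491.  71. 104.] [496. 140. 110.] [493.46194337 105.97846699 106.88516593] ((493.55804443359375, 105.79139709472656), (68.93544006347656, 1.0127198696136475), 85.82987213134766)
110 124 1411 [491.  71. 110.] [510. 140. 118.] [499.70885745 105.10248814 114.91839999] ((500.4330139160156, 105.3127670288086), (68.7875747680664, 15.092358589172363), 85.83695220947266)
```

View pics/w1.png

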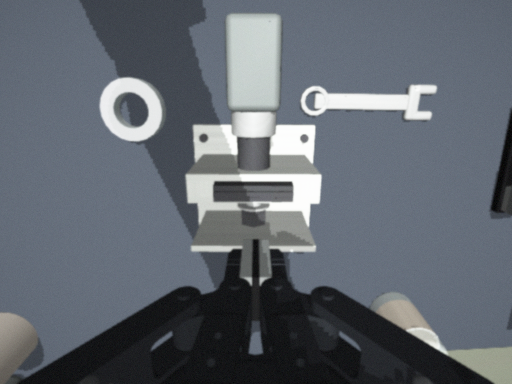

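The wrist view shows the plates' dark strip at (253,191), between rows 182 and 201, and the closed fingers at the bottom centre. It agrees with the top view: plate centre (500.4, 105.2), yaw -4.2°. Now the tap.

>>> servo_tool(
  grip=[0,0,0,0,0,0,0,0,0,0,0,0,0,0,0,0,0,0],
  xyz=[
    [-0.01,-0.05,1.0],
    [-0.01,-0.05,2.0],
    [-0.01,-0.05,2.8],
    [-0.01,-0.05,3.0],
    [-0.01,-0.05,3.1],
    [-0.01,-0.05,3.16],
    [-0.01,-0.05,3.22],
    [-0.01,-0.05,3.28],
    [-0.01,-0.05,3.34],
    [-0.01,-0.05,3.4],
    [-0.01,-0.05,3.46],
    [-0.01,-0.05,3.52],
    [-0.01,-0.05,3.58],
    [-0.01,-0.05,3.64],
    [-0.01,-0.05,3.68],
    [-0.01,-0.05,3.72],
    [-0.01,-0.05,3.76],
    [-0.01,-0.05,3.76],
  ],
  delta_rot=[
    [0,0,0],
    [0,0,0],
    [0,0,0],
    [0,0,0],
    [0,0,0],
    [0,0,0],
    [0,0,0],
    [0,0,0],
    [0,0,0],
    [0,0,0],
    [0,0,0],
    [0,0,0],
    [0,0,0],
    [0,0,0],
    [0,0,0],
    [0,0,0],
    [0,0,0],
    [0,0,0],
  ],
)

```text
t: 3.37
ee_pos: [501.7, 104.1, 102.8]
tool_rot: [0.037, 0.999, 0.0, 0.001]
contact_force: [1.1, 1.2, 1.9]
gripper_width: 0.001
gripper_force: 1.3
```

>>> servo_tool(
  grip=[0,0,0,0,0,0,0,0],
  xyz=[
    [0.03,0.03,0.03],
    [0.03,0.03,0.05],
    [0.03,0.03,0.07],
    [0.03,0.03,0.09],
    [0.03,0.03,0.11],
    [0.03,0.03,0.12],
    [0.03,0.03,0.13],
    [0.03,0.03,0.13],
  ],
  delta_rot=[
    [0,0,0],
    [0,0,0],
    [0,0,0],
    [0,0,0],
    [0,0,0],
    [0,0,0],
    [0,0,0],
    [0,0,0],
  ],
)

```text
t: 4.03
ee_pos: [501.3, 104.5, 100.0]
tool_rot: [0.038, 0.999, 0.0, 0.001]
contact_force: [-2.8, -2.9, 17.9]
gripper_width: -0.002
gripper_force: 8.6
```

>>> servo_tool(
  grip=[0,0,0,0,0,0.4,0.6,0.6,0.6],
  xyz=[
    [0,0,0.02],
    [0,0,0.02],
    [0,0,0],
    [0,0,-0.5],
    [0,0,-1.5],
    [0,0,-2.5],
    [0,0,-3.0],
    [0,0,-3.0],
    [0,0,-3.0],
  ],
  delta_rot=[
    [0,0,0],
    [0,0,0],
    [0,0,0],
    [0,0,0],
    [0,0,0],
    [0,0,0],
    [0,0,0],
    [0,0,0],
    [0,0,0],
  ],
)

```text
t: 4.78
ee_pos: [500.2, 105.0, 188.6]
tool_rot: [0.037, 0.999, 0.0, 0.0]
contact_force: [-0.5, 0.2, -0.4]
gripper_width: 0.564
gripper_force: 0.0
```

Run:
```python
from h import *
np.set_printoptions(suppress=True,linewidth=200)
f,P=grab('wrist');w=cloud(f,P)
a=np.radians(-4.2);X=np.array([np.cos(a),np.sin(a)]);Y=np.array([-X[1],X[0]])
O=np.array([500.5,105.2])+5.5*X
d=w[...,:2]-O; bx=d@X;by=d@Y;z=w[...,2]
for lo,hi in((-19,-14),(-12.5,-8.5),(-7.5,-3.5),(-2.5,1.5),(3,8)):
    for yl,yh in((-33,-15),(-12,12),(15,33)):
        k=(bx>lo)&(bx<hi)&(by>yl)&(by<yh)&(abs(z-105)<20);print(lo,yl,k.sum(),z[k].mean().round(2) if k.any() else '',end=' | ')
    print()
# bolt head / gap
k=(bx>10)&(bx<50)&(abs(by)<25)&(z>55)&(z<95)
p=np.c_[bx[k],by[k],z[k]];print(len(p),p.min(0),p.max(0),np.median(p,0))
k=(abs(z-100)<4)&(abs(by)<75)&(bx>-25)&(bx<12);print('wall',bx[k].min(),bx[k].max(),by[k].min(),by[k].max())
k=(abs(z-100)<4)&(abs(by)<75)&(bx>45)&(bx<65);print('rear',np.percentile(bx[k],[2,98]),by[k].min(),by[k].max())
save('w2.png',cv2.resize(f['frame'],(800,600)))
goal([*(O+30*X),140],-4.2)
```

```text
-19 -33 226 97.22 | -19 -12 305 96.99 | -19 15 227 96.87 | 
-12.5 -33 100 100.27 | -12.5 -12 132 100.27 | -12.5 15 108 100.31 | 
-7.5 -33 104 100.34 | -7.5 -12 134 100.33 | -7.5 15 108 100.33 | 
-2.5 -33 95 100.29 | -2.5 -12 129 100.46 | -2.5 15 97 100.32 | 
3 -33 116 100.37 | 3 -12 163 100.29 | 3 15 122 100.34 | 
692 [ 16.71151229 -15.80616065  71.04920887] [39.67760806 15.57923456 89.76588259] [26.49380991 -0.09545658 82.71883977]
wall -19.218136746711036 8.251465646544462 -60.06180172409587 59.98504709914695
rear [51.61437568 58.50660876] -39.25095901394812 39.90044378504052
t 4.8333 pos [499.7 104.8 187.6] F [-0.7  0.3  0.7]
xyz [-1.211  0.018  1.587] rot [-0.01 -0.05 -0.09]
```

View pics/w2.png

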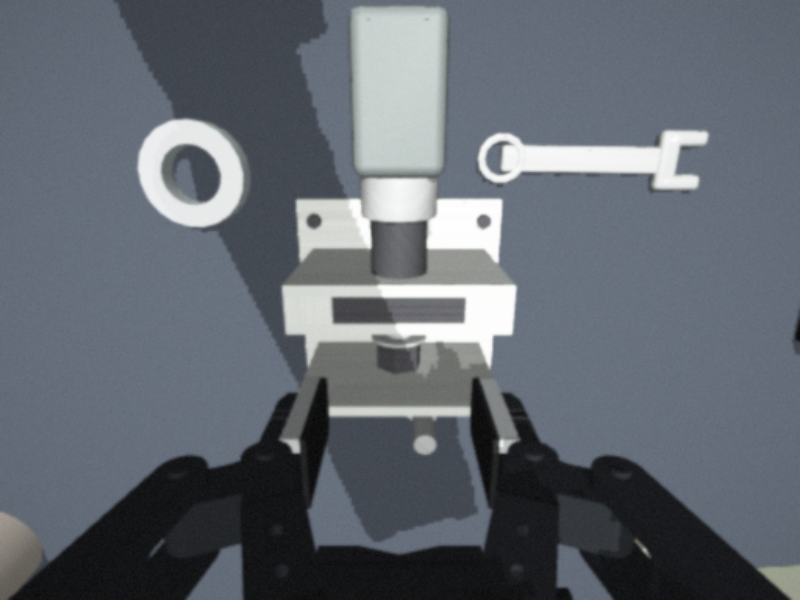

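All three plates read 100.3 mm, level with the wall at 100.3 mm, and the bracket frame fits the wall edges to within 0.3 mm. The bolt head shows at (398,355), between the open fingers. Next I'll move over the gap and start down.

>>> servo_tool(
  grip=[0.6,0.6,0.6,0.6,0.6,0.6,0.6],
  xyz=[
    [-1.2,0.02,0],
    [-1.2,0.02,1.0],
    [-1.2,0.02,2.0],
    [-1.2,0.02,2.5],
    [-1.2,0.02,2.5],
    [-1.2,0.02,2.5],
    [-1.2,0.02,2.5],
  ],
  delta_rot=[
    [0,0,0],
    [0,0,0],
    [0,0,0],
    [0,0,0],
    [0,0,0],
    [0,0,0],
    [0,0,0],
  ],
)

```text
t: 5.42
ee_pos: [536.4, 102.7, 114.0]
tool_rot: [0.038, 0.999, 0.0, 0.0]
contact_force: [-0.2, -0.3, -0.2]
gripper_width: 0.599
gripper_force: 0.0
```

Run:
```python
from h import *
np.set_printoptions(suppress=True,linewidth=200)
a=np.radians(-4.2);X=np.array([np.cos(a),np.sin(a)])
O=np.array([500.5,105.2])+5.5*X
goal([*(O+30*X),50],-4.2); print(manip.state()['gripper_width'])
```

```text
t 5.4167 pos [536.4 102.7 114. ] F [-0.2 -0.3 -0.2]
xyz [ 0.016 -0.004  2.132] rot [ 0.    0.02 -0.11]
0.5988249780746313
```

>>> servo_tool(
  grip=[0.6,0.6,0.6,0.6,0.6,0.6,0.6,0.6,0.2,0,0,0,0,0,0,0],
  xyz=[
    [0.02,0,0.5],
    [0.02,0,0.9],
    [0.02,0,1.3],
    [0.02,0,1.7],
    [0.02,0,2.0],
    [0.02,0,2.13],
    [0.02,0,2.13],
    [0.02,0,2.13],
    [0.02,0,2.13],
    [0.02,0,2.13],
    [0.02,0,2.13],
    [0.02,0,2.13],
    [0.02,0,2.13],
    [0.02,0,2.13],
    [0.02,0,2.13],
    [0.02,0,2.13],
  ],
  delta_rot=[
    [0,0,0],
    [0,0,0],
    [0,0,0],
    [0,0,0],
    [0,0,0],
    [0,0,0],
    [0,0,0],
    [0,0,0],
    [0,0,0],
    [0,0,0],
    [0,0,0],
    [0,0,0],
    [0,0,0],
    [0,0,0],
    [0,0,0],
    [0,0,0],
  ],
  grip_force=70,
)

```text
t: 6.75
ee_pos: [535.9, 101.9, 50.4]
tool_rot: [0.038, 0.999, -0.0, 0.0]
contact_force: [-1.9, -5.3, 6.3]
gripper_width: 0.284
gripper_force: 68.2
```

>>> servo_tool(
  grip=[0,0,0,0,0,0,0,0,0,0,0,0,0,0,0,0,0,0,0,0],
  xyz=[
    [0,0,0],
    [0,0,0],
    [0,0,0],
    [0,0,0],
    [0,0,0],
    [0,0,0],
    [0,0,0],
    [0,0,0],
    [0,0,0],
    [0,0,0],
    [0,0,0],
    [0,0,0],
    [0,0,0],
    [0,0,0],
    [0,0,0],
    [0,0,0],
    [0,0,0],
    [0,0,0],
    [0,0,0],
    [0,0,0],
  ],
  delta_rot=[
    [0,0,0],
    [0,0,0],
    [0,0,0],
    [0,0,0],
    [0,0,0],
    [0,0,0],
    [0,0,0],
    [0,0,0],
    [0,0,0],
    [0,0,0],
    [0,0,0],
    [0,0,0],
    [0,0,0],
    [0,0,0],
    [0,0,0],
    [0,0,0],
    [0,0,0],
    [0,0,0],
    [0,0,0],
    [0,0,0],
  ],
  grip_force=70,
)

```text
t: 8.42
ee_pos: [535.9, 101.9, 50.4]
tool_rot: [0.038, 0.999, -0.0, 0.0]
contact_force: [-2.5, -3.9, 6.2]
gripper_width: 0.28
gripper_force: 68.2
```

>>> servo_tool(
  grip=[0,0,0,0,0,0,0,0,0,0,0,0,0,0,0,0,0,0,0,0],
  xyz=[
    [0,0,0],
    [0,0,0],
    [0,0,0],
    [0,0,0],
    [0,0,0],
    [0,0,0],
    [0,0,0],
    [0,0,0],
    [0,0,0],
    [0,0,0],
    [0,0,0],
    [0,0,0],
    [0,0,0],
    [0,0,0],
    [0,0,0],
    [0,0,0],
    [0,0,0],
    [0,0,0],
    [0,0,0],
    [0,0,0],
  ],
  delta_rot=[
    [0,0,0],
    [0,0,0],
    [0,0,0],
    [0,0,0],
    [0,0,0],
    [0,0,0],
    [0,0,0],
    [0,0,0],
    [0,0,0],
    [0,0,0],
    [0,0,0],
    [0,0,0],
    [0,0,0],
    [0,0,0],
    [0,0,0],
    [0,0,0],
    [0,0,0],
    [0,0,0],
    [0,0,0],
    [0,0,0],
  ],
)

```text
t: 10.08
ee_pos: [535.9, 101.9, 50.4]
tool_rot: [0.038, 0.999, -0.0, 0.0]
contact_force: [-3.2, -3.8, 5.1]
gripper_width: 0.281
gripper_force: 68.2
```

Run:
```python
from h import *
s=manip.state();print(s['t'],s['ee_pos'],s['contact_force'],s['wrist_torque'],s['gripper_width'],s['gripper_force'])
f,P=grab('wrist');save('w3.png',cv2.resize(f['frame'],(800,600)))
```

```text
10.0833 [535.89998442 101.91365688  50.37957969] [-3.23909848 -3.78994787  5.0887763 ] [-0.5954019   0.47041198  0.02324081] 0.2811460967831578 68.17855663597584
```

View pics/w3.png

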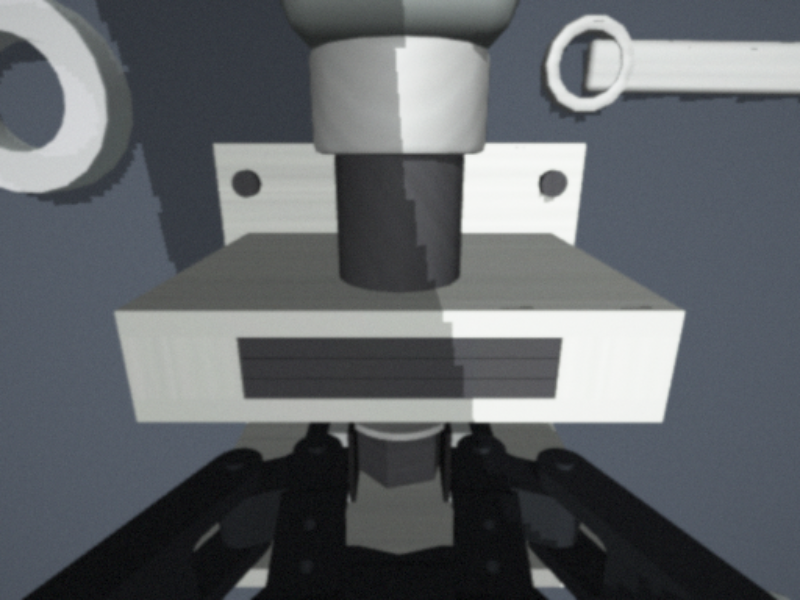

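The fingers hold the bolt head at (398,455) across its flats. The opening has been steady at about 24 mm for over 3 s, and the plates are still flush, so I'm handing it in.

```bash
python3 -c "
from bench import manip
print(manip.sign_off())"
```

```text
the job is handed in; nothing more can be done
None
```

The job is handed in at about 10 s: all three plates are flush with the bracket top, the bolt head is held across its flats at about 68 N with no sign of turning, and the loose things were not touched.

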